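Gauge the sleeve and bring its stock jar to the front

ROBOT

A 7-joint arm with a two-finger parallel gripper is mounted at the origin on the work surface. World frame = base frame: x ahead of the robot, y to its left, z up, the work surface at z = 0. Lengths are in m, angles in rad, forces in N, time in s.
With the tool pointing down it reaches from about 0.4 to 0.85 m from the base axis. Payload 6.9 kg.
Tool frame: the origin (TCP) lies midway between the tips of the shut fingers; the grasp point (between the pads) lies 19 mm behind it (bot.pinch_z is the z of the grasp point in the tool frame, in m); z points along the fingers, x is the direction in which the jaws open and shut, and the axes are right-handed (so a half turn about z gives the same grasp; the last joint's range is limited). The gripper opens to 85 mm and grips with 20 to 120 N. Pads are 22 mm wide; open, the fingers measure 114 mm over their backs; the gripper's body (76 mm by 85 mm) begins 54 mm behind the grasp point. The pads swing forward as they close: fully open they stand 13 mm farther back than shut.
Start: joints at [-1.034, 0.507, -0.238, 1.5, 0.126, 1.149, -0.155], TCP at [0.262, 0.568, 0.231] pointing down, gripper open.
Joint ranges: [-3.08, 3.08], [-0.24, 2.05], [-1.43, 1.35], [0, 2.5], [-1.52, 4.66], [0.17, 1.96], [-2.89, 2.89]. Speed limits (rad/s): [2.39, 2.39, 3.14, 3.14, 3.14, 3.14, 3.14].

INTERFACE

Orientations are given as [roll, pitch, yaw] about the fixed x, y, z axes, in that order (R = Rz(yaw) Ry(pitch) Rx(roll)).
In Python, from rig import bot, optics gives the robot as it stands.
- The arm moves only by the tool play_rows, never from a script. Its argument "steps" is one flat list of numbers, 7 for each row, row after row: the shift along the tool's x, y, z in mm, then the turn, a rotation vector about the tool's x, y, z in rad, then the gripper command: -1 is shut, 1 is fully open, values between are in proportion. In form: [dx, dy, dz, wx, wy, wz, jaw, dx, dy, dz, wx, wy, wz, jaw, ...]. A call has 1 to 8 rows; each row is the pose to reach, as a shift and turn from the pose commanded when the call began, along the tool's axes at that moment; what a row does not reach only later rows make up. A row lasts 1/10 s, in which the tool goes at most 50 mm and 8.59 degrees, less where a joint would pass 70% of its speed; a pose out of reach is approached as far as the arm can. A call with a gripper value outside its range is refused whole. The fingers move at their own pace and stop on an object; "newtons" is the grip in N (left out, the last holds). Time passes only in rows, so rows that repeat a pose let the fingers close. It gives the time, the measured TCP pose, the force and the opening at its end, in the units of the state.
- bot.get_obs(): the state, without advancing time (a new reading comes with each control period).
- optics.grab_frame(name): name is "scene" or "top"; returns a dict with "frame" (384x512x3 uint8, red, green, blue), "intrinsics" (3x3 intrinsics, pixels), "dist_coeffs" ([k1, k2, p1, p2, k3] as OpenCV has them; the pictures are not rectified), "eye" and "attitude" of the camera in the world. Camera axes: x right, y up, looking along -z (the intrinsics and any distortion apply to the point x, -y, -z); pixel columns grow to the right and rows downward; lengths in m; the calibration is good to about 2 mm. A picture is of the moment at which its call begins. There is no depth.
- bot.sign_off(): hands the job in, once; it reports no verdict.
The state is a dict: "t": time; "q": joint angles; "qvel": joint speeds; "joint_torque": joint torques, N m; "ee_pos": TCP position; "tool_rot": TCP orientation; "contact_force": force on the tool from outside, world axes, zero at the start; "torque": the same for the moment, N m; "width": finger opening in m.
Only numpy, scipy, OpenCV 4.12 (cv2) and the standard library are available. Lean on these libraries where they do the work, as an engineer would, in place of code of your own. Each camera call takes 0.05 s, during which the arm holds its last target.

TASK

A customer wants more of the sleeve that fits the gauge pin: find which of the two loose sleeves it is, slide it fully down onto the pin and let go of it there; the other sleeve stays standing on the counter. Then turn the carousel until the jar with the sample sleeve on its lid is lined up with the fixed pointer, and hold the carousel still there: finish with the gripper still holding it, not let go. Leave the parts bin, the carton and the screwdriver where they are.

Things in the scene. Friction and masses are not known exactly. Their poses are not given: they have to be found in the camera images.
- sleeve_wide_mid (a point): Centre (half-way up) of the plain steel sleeve whose 30 mm bore goes over the 27 mm gauge pin. Upright tube, 44 mm outside diameter, 40 mm high, loose, about 250 g, standing on the counter; z axis along its bore. Outside it is like the other sleeve; only the bore, seen from above, differs.
- sleeve_narrow_mid (a point): Centre (half-way up) of the other plain steel sleeve, with a 16 mm bore too small for the gauge pin. Same outside: 44 mm diameter, 40 mm high, loose, about 400 g, standing on the counter; z axis along its bore.
- sleeve_wide: The 30 mm bore sleeve as a whole; origin at the centre of its underside, z along its bore.
- pin_foot (a point): Foot of the gauge pin, on its axis, where a fully seated sleeve's underside rests (20 mm above the counter; a seated sleeve's centre is 20 mm above this). Fixed gauge: round steel foot 64 mm across, 20 mm high, and an upright pin 27 mm in diameter ending 50 mm above the foot, its top 12 mm tapering to 12 mm. z up.
- carousel: Turning part: wooden disc 300 mm across, 5 fixed clear jars 70 mm across, 72 degrees apart, lid tops 118 mm above the counter, each lid with a different fixed sample. Origin on the turning axis at counter height; x points to the jar with the sample sleeve, z up. Turns either way without stops or clicks; slight friction (0.6 N at a jar), stays where left. Starts at least 40 degrees off the pointer.
- sample (a point): Centre (half-way up) of the sample sleeve fixed upright on the wanted jar's lid: the only tall plain tube among the samples, 44 mm in diameter, 40 mm high (118 to 158 mm above the counter), 100 mm from the turning axis, turning with the carousel; can be pinched from above and led round. The other samples and the centre post's knob are no higher.
- front (a point): Point that the centre of the sample sleeve reaches when its jar is lined up with the pointer: 100 mm from the turning axis, straight towards the pointer, 138 mm above the counter. Fixed; its x axis points from the turning axis to the pointer.
- pointer_tip (a point): Tip of the fixed steel pointer, an upright fin 66 mm high standing just outside the disc on the carousel's base, 172 mm from the turning axis.
- bin: Bystander: small grey open parts bin, 130 x 100 x 60 mm, loose; origin at the centre of its underside.
- carton: Bystander: cardboard carton, 60 x 80 x 50 mm, loose; origin at the centre of its underside.
- driver: Bystander: screwdriver with black handle lying on the counter, loose.
There are look-alikes about, which are no part of the job. Of the things shaped like the part that bears pin_foot, the dark steel one is meant. What is shaped like the part that bears sleeve_narrow_mid but red is not meant.

How it is judged:
On the way, in this order (a step that is already met when the one before it is completed fails the run):
1. the fitting sleeve is fully down on the gauge pin and released (horizontal distance between sleeve_wide_mid and pin_foot below 0.005 m and z of sleeve_wide_mid in the frame of pin_foot below 0.024 m and angle between sleeve_wide_mid's own z axis and vertical below 0.12 rad and contact force between the fingers and sleeve_wide below 0.1 N), for 0.3 s.
2. the jar with the sample sleeve is lined up with the pointer and the carousel is held still there (horizontal distance between sample and front below 0.01 m and angular speed of carousel below 0.1 rad/s and contact force between the fingers and carousel above 1 N), for 0.3 s.
At the end, for the whole second after the job is handed in: Fitting sleeve seated on the pin (within 4 mm of fully down, upright), released; other sleeve upright on the counter, clear of the gauge; sample sleeve within 10 mm of its lined-up point, carousel still (under 0.1 rad/s), fingers holding it with over 1 N (all of step 1 and all of step 2 and angle between sleeve_narrow_mid's own z axis and vertical below 0.15 rad and height (world z) of sleeve_narrow_mid below 0.026 m and horizontal distance between sleeve_narrow_mid and pin_foot above 0.045 m); the arm keeps its last pose, push and grip.
It fails at once if the parts bin is moved more than 30 mm (distance of bin from where it was at the start of the episode above 0.03 m).
It fails at once if the carton is moved more than 30 mm (distance of carton from where it was at the start of the episode above 0.03 m).
It fails at once if the screwdriver is moved more than 30 mm (distance of driver from where it was at the start of the episode above 0.03 m).
It also fails if it takes over 72 s, if anything falls off the work surface, if the arm or the gripper's body presses on something with over 40 N, if the wrist force passes 120 N, or if a joint passes its speed limit or range.

## Working session

There is one attempt and no reset: what is moved stays moved. The work goes in short steps, Python scripts to look and compute and a tool call to move; the robot and the scene stay as the last step left them, time stands still between calls to the robot, and variables do not carry over. Pictures are saved under pics/ and viewed, and the job is handed in when it is done.

Besides the shell and the picture viewer there is one more tool, called after "Emit:" as a command line: name --argument value ..., lists and objects as JSON in quotes. play_rows: Moves the arm, as the interface text tells. Its arguments: {"type":"object","properties":{"steps":{"type":"array"},"newtons":{"type":"number"}},"required":["steps"]}

```bash
ls; mkdir -p pics
python3 - <<'E'
from rig import bot, optics
import cv2
o=bot.get_obs()
print({k:o[k] for k in('t','ee_pos','tool_rot','width','contact_force')}, bot.pinch_z)
for n in('scene','top'):
    d=optics.grab_frame(n)
    cv2.imwrite(f'pics/{n}0.png',cv2.resize(d['frame'][:,:,::-1],(800,600),interpolation=cv2.INTER_CUBIC))
    print(n,d['intrinsics'],d['dist_coeffs'],d['eye'],d['attitude'])
E
```

```text
pics
{'t': 0.0, 'ee_pos': array([0.26142524, 0.56711158, 0.23042344]), 'tool_rot': array([3.14155354e+00, 1.85703587e-03, 1.13897230e+00]), 'width': 0.08561118017515994, 'contact_force': array([-0.91476754, -0.41064392, -0.10193348])} -0.0187
scene [[407.77565436   0.         258.36445642]
 [  0.         407.77565436 190.76195037]
 [  0.           0.           1.        ]] [0.03474603 0.         0.         0.         0.        ] [ 1.0714475  -0.80568287  1.06885209] [ 0.79452584 -0.00275389  0.54592033]
top [[452.86616115   0.         253.93819304]
 [  0.         452.86616115 186.0286546 ]
 [  0.           0.           1.        ]] [-0.04363757  0.          0.          0.          0.        ] [0.31536119 0.04253569 1.30815158] [ 2.18046924e-01 -4.28194767e-04 -1.56514681e+00]
```

View pics/scene0.png

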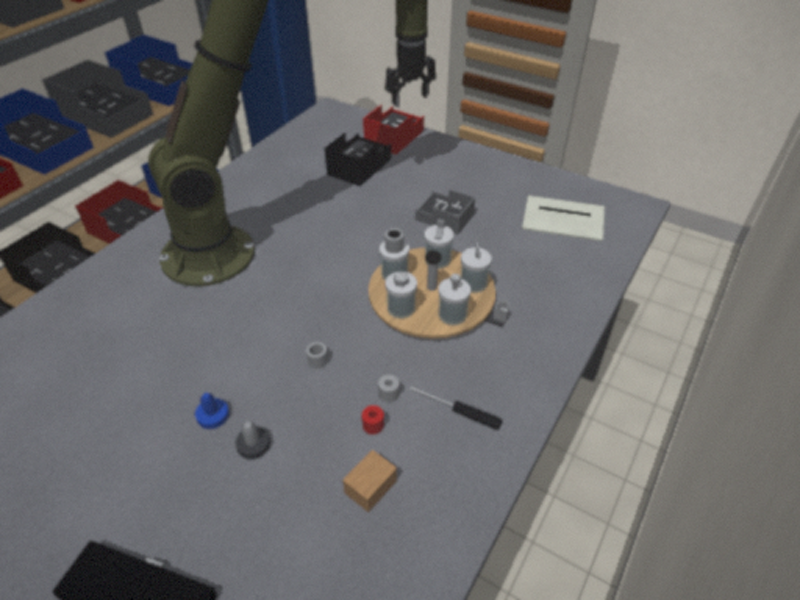

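View pics/top0.png

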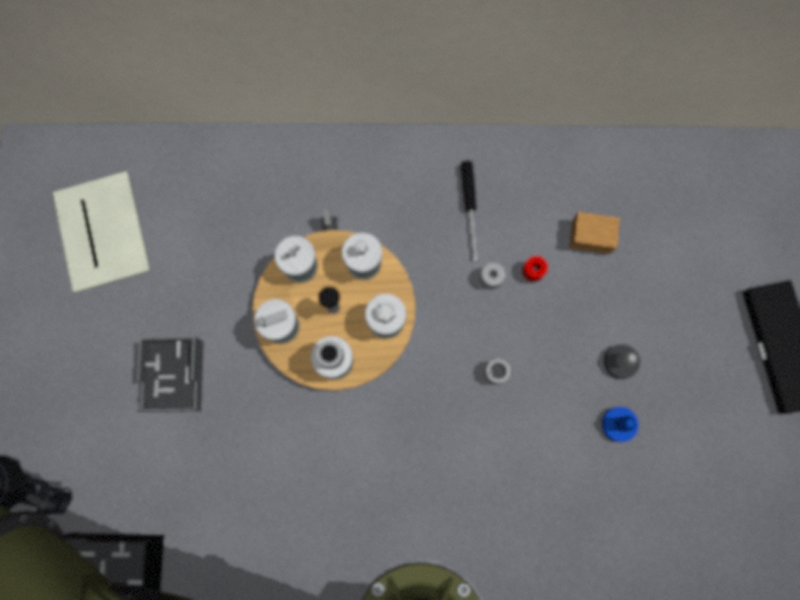

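The top view shows the wide-bore sleeve at (498,371), the narrow one at (493,275) and the dark gauge at (622,361). The sample jar is at (332,357) and the pointer at (328,220), nearly opposite it. Next I measure these.

```bash
cat > h.py <<'E'
from rig import bot, optics
import cv2, numpy as np
from scipy.spatial.transform import Rotation as R
def grab(n): 
    return optics.grab_frame(n)
def ray(d,uv):
    p=cv2.undistortPoints(np.array([[uv]],float),d['intrinsics'],np.array(d['dist_coeffs']))[0,0]
    v=R.from_euler('xyz',d['attitude']).as_matrix()@np.array([p[0],-p[1],-1.])
    return np.array(d['eye']),v
def onz(d,uv,z):
    e,v=ray(d,uv); return e+v*(z-e[2])/v[2]
def proj(d,P):
    M=R.from_euler('xyz',d['attitude']).as_matrix()
    c=M.T@(np.array(P)-np.array(d['eye'])); c=np.array([c[0],-c[1],-c[2]])
    return cv2.projectPoints(c.reshape(1,1,3),np.zeros(3),np.zeros(3),d['intrinsics'],np.array(d['dist_coeffs']))[0][0,0]
E
python3 - <<'E'
from h import *
d=grab('top'); s=512/800
f=d['frame'][:,:,::-1]
for n,uv,z in [('wide',(498,371),.04),('narrow',(493,275),.04),('gaugetop',(627,356),.07),('sample',(330,353),.158),('knob',(329,297),.12),('pointer',(328,218),.066)]:
    print(n,onz(d,(uv[0]*s,uv[1]*s),z).round(4))
out=[]
for uv in [(498,371),(493,275),(622,361),(332,357),(328,220)]:
    x,y=int(uv[0]*s),int(uv[1]*s)
    out.append(cv2.resize(f[y-22:y+22,x-22:x+22],(264,264),interpolation=cv2.INTER_CUBIC)); print(x-22,y-22)
d=grab('scene');g=d['frame'][:,:,::-1]
for uv in [(252,438)]:
    x,y=int(uv[0]*s),int(uv[1]*s)
    out.append(cv2.resize(g[y-22:y+22,x-22:x+22],(264,264),interpolation=cv2.INTER_CUBIC)); print(x-22,y-22)
cv2.imwrite('pics/crops.png',np.vstack([np.hstack(out[:3]),np.hstack(out[3:])]))
np.save('top0.npy',f)
E
```

```text
wide [ 0.4498 -0.1388  0.04  ]
narrow [ 0.627  -0.1339  0.04  ]
gaugetop [ 0.4739 -0.3635  0.07  ]
sample [0.4653 0.152  0.158 ]
knob [0.5668 0.1598 0.12  ]
pointer [0.7269 0.171  0.066 ]
296 215
293 154
376 209
190 206
187 118
139 258
```

View pics/crops.png

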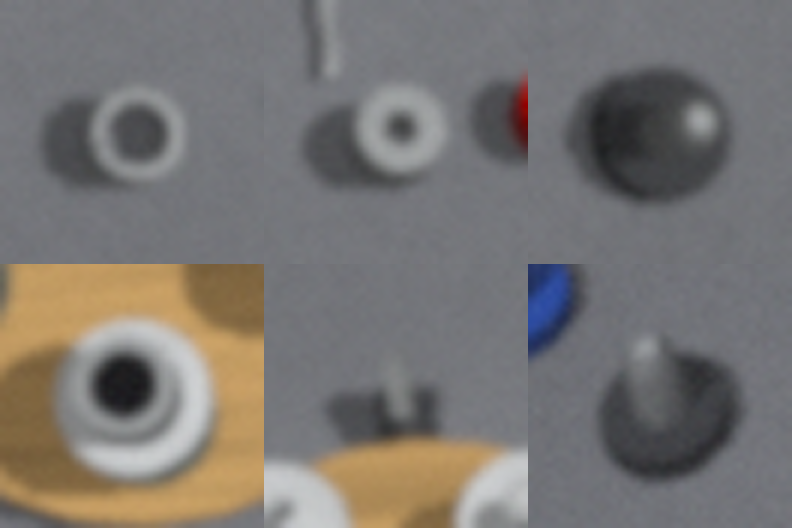

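Run:
```python
from h import *
from scipy.optimize import least_squares
d=grab('top'); f=d['frame'].astype(int)
r,g,b=f[...,0],f[...,1],f[...,2]
gray=f.mean(2)
# sleeves: bright ring
for n,(x,y) in dict(wide=(318,237),narrow=(315,176)).items():
    sub=gray[y-22:y+22,x-22:x+22]
    m=(sub>128).astype(np.uint8)
    cs,_=cv2.findContours(m,cv2.RETR_EXTERNAL,cv2.CHAIN_APPROX_NONE)
    cs=[c for c in cs if len(c)>15]
    for c in cs:
        (cx,cy),rr=cv2.minEnclosingCircle(c); print(n,cx+x-22,cy+y-22,rr,onz(d,(cx+x-22,cy+y-22),.04).round(4))
# wood disc
hsv=cv2.cvtColor(d['frame'],cv2.COLOR_RGB2HSV)
# gauge dark foot
x,y=398,231; sub=gray[y-25:y+25,x-25:x+25]
m=(sub<72).astype(np.uint8)
cs,_=cv2.findContours(m,cv2.RETR_EXTERNAL,cv2.CHAIN_APPROX_NONE)
c=max(cs,key=len); e=cv2.fitEllipse(cv2.convexHull(c)); print('foot',e,onz(d,(e[0][0]+x-25,e[0][1]+y-25),.02).round(4))
ds=d
# lids: bright
m=((gray>165)&(np.abs(r-b)<30)).astype(np.uint8); m[:,:150]=0;m[:,275:]=0
m[:140]=0;m[250:]=0
cs,_=cv2.findContours(m,cv2.RETR_EXTERNAL,cv2.CHAIN_APPROX_NONE)
P=[]
for c in cs:
    if len(c)<40: continue
    (cx,cy),rr=cv2.minEnclosingCircle(c); p=onz(d,(cx,cy),.118); P.append(p); print('lid',cx,cy,rr,p.round(4))
P=np.array(P)
def res(v):
    a=v[2]+2*np.pi/5*np.array(K)
    return np.r_[P[:,0]-v[0]-.1*np.cos(a),P[:,1]-v[1]-.1*np.sin(a)]
c0=P[:,:2].mean(0); ang=np.arctan2(P[:,1]-c0[1],P[:,0]-c0[0])
K=np.round((ang-ang[0])/(2*np.pi/5))
s=least_squares(res,[c0[0],c0[1],ang[0]]); print('axis',s.x,np.abs(s.fun).max())
s2=s.x
for k in range(5):
    a=s2[2]+k*2*np.pi/5; print(k,np.degrees(a).round(1),(s2[:2]+.1*np.array([np.cos(a),np.sin(a)])).round(4))
for rx,ry in [(399/6,365/6)]: pass
# pointer: crop row 2 col 2: fin top crop px
for u,v in [(395-264,362-264),(405-264,415-264)]:
    uv=(187+u/6-.5,118+v/6-.5)
    for z in(.066,.03): print('ptr',uv,z,onz(d,uv,z).round(4))
# sample bore dark
x,y=212,228; sub=gray[y-12:y+12,x-14:x+12]; mm=(sub<90).astype(np.uint8)
cs,_=cv2.findContours(mm,cv2.RETR_EXTERNAL,cv2.CHAIN_APPROX_NONE); c=max(cs,key=len)
(cx,cy),rr=cv2.minEnclosingCircle(c); print('sample',rr,onz(d,(cx+x-14,cy+y-12),.158).round(4))
```

```text
wide 319.5833339691162 236.6666660308838 8.090303421020508 [ 0.452  -0.1412  0.04  ]
narrow 316.0 174.0 8.062357902526855 [ 0.633  -0.1354  0.04  ]
narrow 303.5 160.0 6.18475866317749 [ 0.6747 -0.1001  0.04  ]
foot ((22.86958122253418, 25.377653121948242), (20.010494232177734, 22.68453598022461), 94.40290832519531) [ 0.4701 -0.3636  0.02  ]
lid 211.84210205078125 227.7105255126953 12.711609840393066 [0.4657 0.154  0.118 ]
lid 175.73495483398438 203.9040069580078 12.718533515930176 [0.5289 0.2522 0.118 ]
lid 246.5 200.5 12.747649192810059 [0.5393 0.0632 0.118 ]
lid 188.43641662597656 162.7947998046875 12.565359115600586 [0.6429 0.2224 0.118 ]
lid 231.34042358398438 160.77659606933594 12.401021957397461 [0.6492 0.1055 0.118 ]
axis [ 0.56522017  0.15945525 -3.08657053] 0.0005319668677647299
0 -176.8 [0.4654 0.154 ]
1 -104.8 [0.5396 0.0628]
2 -32.8 [0.6492 0.1052]
3 39.2 [0.6428 0.2226]
4 111.2 [0.5291 0.2527]
ptr (208.33333333333334, 133.83333333333334) 0.066 [0.7441 0.176  0.066 ]
ptr (208.33333333333334, 133.83333333333334) 0.03 [0.7565 0.1799 0.03  ]
ptr (210.0, 142.66666666666666) 0.066 [0.7174 0.1705 0.066 ]
ptr (210.0, 142.66666666666666) 0.03 [0.7291 0.1742 0.03  ]
sample 5.150099277496338 [0.466  0.1548 0.158 ]
```

```bash
cat > ov.py <<'E'
from h import *
def circ(c,z,r): 
    a=np.linspace(0,2*np.pi,60); return [(c[0]+r*np.cos(t),c[1]+r*np.sin(t),z) for t in a]
def crop(d,f,P0,curves,w=26,k=10):
    c=proj(d,P0); x,y=int(c[0]),int(c[1])
    im=cv2.resize(f[y-w:y+w,x-w:x+w][:,:,::-1],None,fx=k,fy=k,interpolation=cv2.INTER_CUBIC)
    im=cv2.convertScaleAbs(im,alpha=1.4)
    for cu,col in curves:
        q=np.array([proj(d,p) for p in cu]); q=((q-[x-w,y-w]+.5)*k).astype(np.int32)
        cv2.polylines(im,[q],False,col,1)
    return cv2.resize(im,(390,290) if 0 else (266,266))
E
python3 - <<'E'
from ov import *
W=(.450,-.139);G=(.4725,-.364);A=np.array((.5652,.1595))
ims=[]
for n in('top','scene'):
    d=grab(n);f=d['frame']
    ims.append(np.hstack([crop(d,f,(*W,.02),[(circ(W,.04,.022),(0,255,0)),(circ(W,.0,.022),(255,255,0))],w=16),
     crop(d,f,(*G,.03),[(circ(G,.02,.032),(0,255,0)),(circ(G,.07,.006),(0,0,255)),(circ(G,.02,.0135),(0,255,255))],w=22),
     crop(d,f,(.737,.172,.03),[([(*A,.066),(*(A+.172*np.array([np.cos(t),np.sin(t)])),.066),(*(A+.172*np.array([np.cos(t),np.sin(t)])),0.0)],c) for t,c in((.05,(0,0,255)),(.1,(0,255,0)))],w=16)]))
cv2.imwrite('pics/ov1.png',np.vstack(ims))
E
```

```text
(no output)
```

View pics/ov1.png

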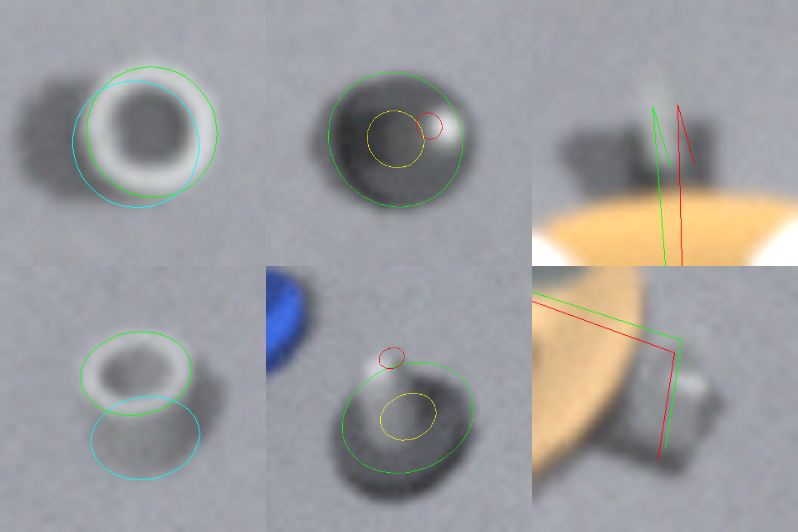

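Run:
```python
from ov import *
T={n:grab(n) for n in('top','scene')}
def tri(uvt,uvs):
    A=[];b=[]
    M=np.zeros((3,3));v=np.zeros(3)
    for n,uv in(('top',uvt),('scene',uvs)):
        e,r=ray(T[n],uv); r/=np.linalg.norm(r); Q=np.eye(3)-np.outer(r,r); M+=Q; v+=Q@e
    return np.linalg.solve(M,v)
def cropxy(n,P0,w): c=proj(T[n],P0); return int(c[0])-w,int(c[1])-w
def px(n,P0,w,u,v,ox,oy):
    x,y=cropxy(n,P0,w); k=2*w/266; return (x+(u-ox)*k-.5,y+(v-oy)*k-.5)
P0=(.4725,-.364,.03)
print('tip',tri(px('top',P0,22,442,127,266,0),px('scene',P0,22,379,367,266,266)))
P0=(.737,.172,.03)
print('ptrtop',tri(px('top',P0,16,655,88,532,0),px('scene',P0,16,693,382,532,266)))
print('ptr scene z.066',onz(T['scene'],px('scene',P0,16,693,382,532,266),.066), onz(T['scene'],px('scene',P0,16,655,370,532,266),.066))
G=(.472,-.3695);W=(.449,-.138);A=np.array((.5652,.1595))
ims=[]
for n in('top','scene'):
    d=T[n];f=d['frame']
    B=[]
    for t,c in((.08,(0,255,0)),):
        u=np.array([np.cos(t),np.sin(t)])
        B.append(([(*(A+.16*u),.0),(*(A+.172*u),.066),(*(A+.172*u),0.02)],c))
    ims.append(np.hstack([crop(d,f,(*W,.02),[(circ(W,.04,.022),(0,255,0)),(circ(W,.0,.022),(255,255,0))],w=16),
     crop(d,f,(*G,.03),[(circ(G,.02,.032),(0,255,0)),(circ(G,.0,.032),(0,255,0)),(circ(G,.07,.006),(0,0,255))],w=22),
     crop(d,f,(.737,.172,.03),B,w=16)]))
cv2.imwrite('pics/ov2.png',np.vstack(ims))
```

```text
tip [ 0.47142661 -0.37052528  0.07008111]
ptrtop [0.74687345 0.17618532 0.0483337 ]
ptr scene z.066 [0.75060562 0.15658431 0.066     ] [0.73414096 0.15474411 0.066     ]
```

View pics/ov2.png

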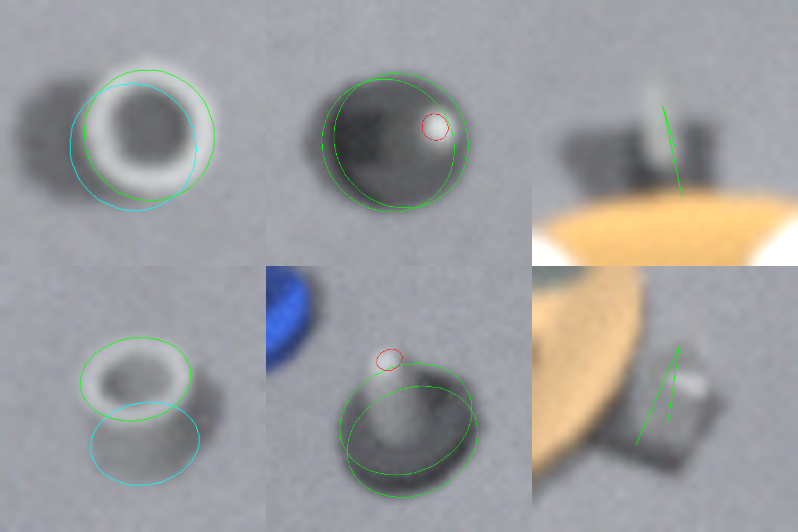

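Emit:
play_rows --steps '[-58, 82, 0, 0, 0, -0.14, 1, -116, 163, 0, 0, 0, -0.28, 1, -174, 245, 0, 0, 0, -0.432, 1, -232, 326, 0, 0, 0, -0.432, 1, -232, 326, 0, 0, 0, -0.432, 1, -232, 326, 0, 0, 0, -0.432, 1, -232, 326, 0, 0, 0, -0.432, 1, -232, 326, 0, 0, 0, -0.432, 1]' --newtons 40

```text
t: 1.25
ee_pos: [0.4613, 0.2187, 0.2316]
tool_rot: [3.141, -0.0, 1.571]
contact_force: [1.2, 1.1, 0.2]
width: 0.0852
```

Emit:
play_rows --steps '[-49, -2, 0, 0, 0, 0, 1, -97, -4, 0, 0, 0, 0, 1, -145, -6, 0, 0, 0, 0, 1, -193, -8, 0, 0, 0, 0, 1, -241, -10, 10, 0, 0, 0, 1, -288, -12, 25, 0, 0, 0, 1, -332, -12, 45, 0, 0, 0, 1, -357, -12, 70, 0, 0, 0, 1]'

```text
t: 2.05
ee_pos: [0.4486, -0.1406, 0.1615]
tool_rot: [3.139, 0.002, 1.567]
contact_force: [0.8, 0.1, 0.4]
width: 0.0856
```

Run:
```python
from h import *
o=bot.get_obs();print(o['t'],o['ee_pos'],o['tool_rot'],o['q'])
for n in('scene','top'):
    d=grab(n);cv2.imwrite(f'pics/{n}1.png',cv2.resize(d['frame'][100:330,100:420][:,:,::-1],(640,460),interpolation=cv2.INTER_CUBIC))
```

```text
2.05 [ 0.44864166 -0.14058364  0.16147386] [3.13916257e+00 2.17119822e-03 1.56702008e+00] [ 0.34449997  0.34589402 -0.12675542  1.99919333  0.06216383  0.79718266
  1.74886175]
```

View pics/scene1.png

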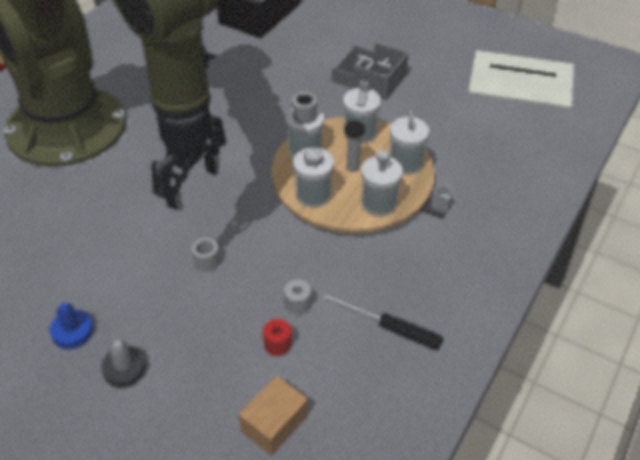

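Run:
```python
from ov import *
d=grab('scene')
for y in(-.1406-.043,-.1406,-.1406+.043): print((proj(d,(.4486,y,.170))-100)*2)
print((proj(d,(.449,-.138,.04))-100)*2)
```

```text
[177.21752326 209.10883143]
[194.54600459 191.95407438]
[211.15502786 175.50515516]
[203.65909649 246.14431587]
```

View pics/top1.png

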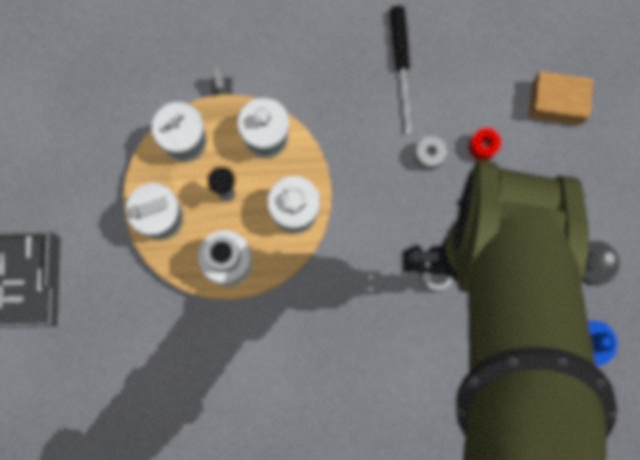

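Emit:
play_rows --steps '[3, 0, 45, 0, 0, 0, 1, 3, 0, 85, 0, 0, 0, 1, 3, 0, 115, 0, 0, 0, 1, 3, 0, 135, 0, 0, 0, 1, 3, 0, 149, 0, 0, 0, 1, 3, 0, 149, 0, 0, 0, 1]'

```text
t: 2.8
ee_pos: [0.4486, -0.1318, 0.0115]
tool_rot: [-3.14, -0.001, 1.573]
contact_force: [-0.7, 0.2, 0.8]
width: 0.0853
```

Emit:
play_rows --steps '[0, 0, 0, 0, 0, 0, -0.4, 0, 0, 0, 0, 0, 0, -0.7, 0, 0, 0, 0, 0, 0, -1, 0, 0, 0, 0, 0, 0, -1, 0, 0, 0, 0, 0, 0, -1, 0, 0, 0, 0, 0, 0, -1]'

```text
t: 3.4
ee_pos: [0.4496, -0.1339, 0.0137]
tool_rot: [3.139, 0.001, 1.57]
contact_force: [-1.9, -0.5, 8.7]
width: 0.0429
```

Emit:
play_rows --steps '[0, 0, -30, 0, 0, 0, -1, 0, 0, -70, 0, 0, 0, -1, 0, 0, -105, 0, 0, 0, -1, 0, 0, -105, 0, 0, 0, -1, 0, 0, -105, 0, 0, 0, -1]'

```text
t: 3.9
ee_pos: [0.4488, -0.1336, 0.1182]
tool_rot: [3.139, 0.001, 1.571]
contact_force: [-0.1, -0.3, -1.8]
width: 0.0432
```

Run:
```python
from h import *
for i in range(4):
    o=bot.get_obs();print(o['t'],o['ee_pos'],o['tool_rot'],o['width'],o['contact_force'])
    d=grab('scene')
cv2.imwrite('pics/scene2.png',cv2.resize(d['frame'][130:300,130:330][:,:,::-1],(800,680))[:600])
```

```text
3.9 [ 0.4488351  -0.13356338  0.11817964] [3.13930144e+00 7.15252483e-04 1.57071861e+00] 0.043192494425263454 [-0.12487193 -0.32364159 -1.76853952]
3.95 [ 0.44808812 -0.13336784  0.11719686] [-3.14156474e+00  8.86157934e-05  1.57083185e+00] 0.042895888809324934 [ 0.21294358  0.81336852 -1.87554362]
4.0 [ 0.44772706 -0.13324654  0.11656972] [-3.14010793e+00 -3.34029439e-04  1.57089127e+00] 0.04290544494376304 [-0.27061137 -0.04780049 -3.29539598]
4.05 [ 0.44763511 -0.13319237  0.11627747] [-3.13941743e+00 -5.46244727e-04  1.57100836e+00] 0.04313004311240174 [-0.33324795 -0.1885202  -2.17555051]
```

View pics/scene2.png

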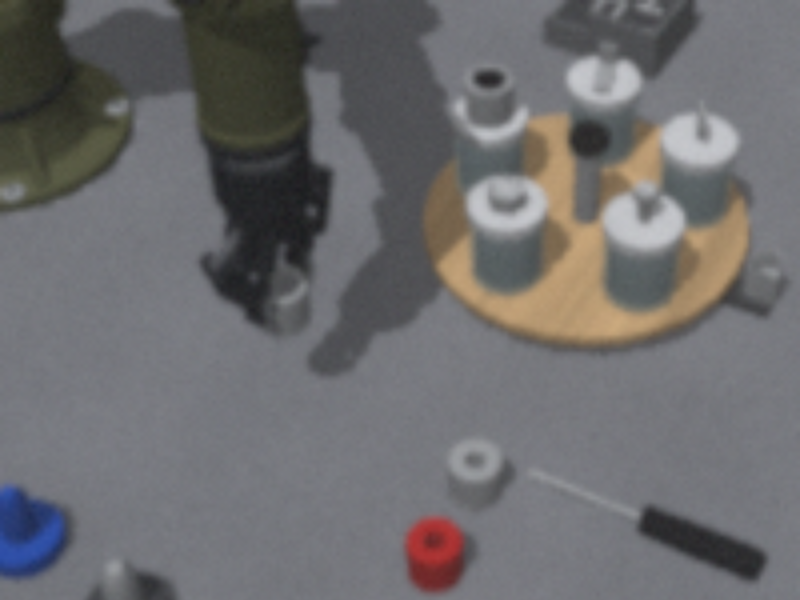

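Run:
```python
from ov import *
d=grab('scene');f=d['frame']
o=bot.get_obs();print(o['ee_pos'],o['tool_rot'])
C=(.4477,-.1333)
im=[]
for C in[(.4477,-.1333),(.4527,-.1333)]:
  im.append(cv2.resize(crop(d,f,(*C,.12),[(circ(C,.104,.022),(255,255,0)),(circ(C,.144,.022),(0,255,0))],w=20),(400,400)))
cv2.imwrite('pics/ov3.png',np.hstack(im))
```

```text
[ 0.44779698 -0.13318572  0.11618545] [-3.13923276e+00 -6.52455207e-04  1.57107876e+00]
```

View pics/ov3.png

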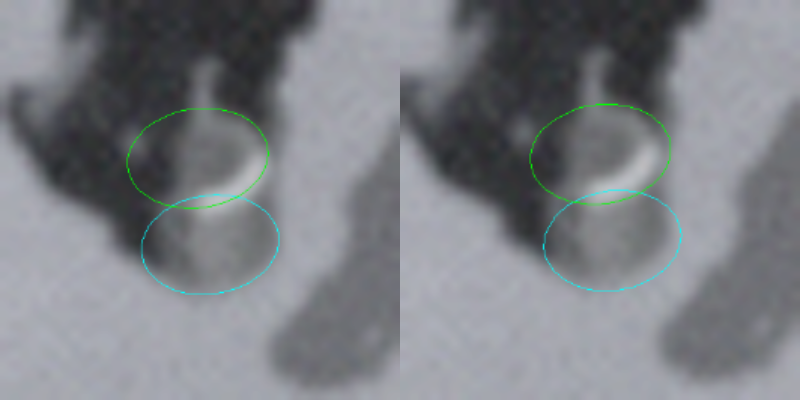

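Emit:
play_rows --steps '[-40, 4, 0, 0, 0, 0, -1, -85, 9, 0, 0, 0, 0, -1, -130, 13, 0, 0, 0, 0, -1, -175, 18, 0, 0, 0, 0, -1, -210, 22, 0, 0, 0, 0, -1, -237, 24, 0, 0, 0, 0, -1, -237, 24, 0, 0, 0, 0, -1, -237, 24, 0, 0, 0, 0, -1]'

```text
t: 4.95
ee_pos: [0.4719, -0.3703, 0.1158]
tool_rot: [-3.14, -0.002, 1.57]
contact_force: [-0.2, -0.3, -2.3]
width: 0.043
```

Run:
```python
from ov import *
d=grab('scene');f=d['frame']
for i in range(3): o=bot.get_obs();print(o['ee_pos'],o['tool_rot'],o['width']); grab('top')
d=grab('scene');f=d['frame'];C=o['ee_pos'][:2];z=o['ee_pos'][2]-.012;G=(.4714,-.3705)
a=cv2.resize(crop(d,f,(*C,.09),[(circ(C,z,.022),(255,255,0)),(circ(C,z+.04,.022),(0,255,0)),(circ(G,.07,.006),(0,0,255)),(circ(G,.02,.032),(0,0,255))],w=30),(400,400))
b=cv2.resize(crop(d,f,(*C,.09),[],w=30),(400,400))
cv2.imwrite('pics/ov4.png',np.hstack([a,b]))
```

```text
[ 0.4722903  -0.36922916  0.11614493] [-3.14003980e+00 -2.02177253e-03  1.57143135e+00] 0.043119057023650625
[ 0.47252755 -0.36878038  0.11644373] [-3.14034623e+00 -1.87795648e-03  1.57235350e+00] 0.04311910348103963
[ 0.47272849 -0.36873417  0.11678839] [-3.14079955e+00 -1.42688815e-03  1.57277568e+00] 0.04316377253748369
```

View pics/ov4.png

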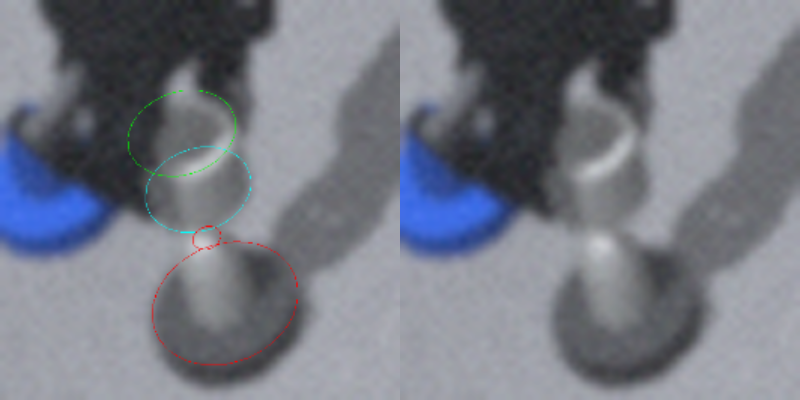

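Emit:
play_rows --steps '[-2, -1, 10, 0, 0, 0, -1, -2, -1, 20, 0, 0, 0, -1, -2, -1, 28, 0, 0, 0, -1, -2, -1, 34, 0, 0, 0, -1, -2, -1, 39, 0, 0, 0, -1, -2, -1, 44, 0, 0, 0, -1, -2, -1, 48, 0, 0, 0, -1, -2, -1, 48, 0, 0, 0, -1]'

```text
t: 6.0
ee_pos: [0.4714, -0.3723, 0.0687]
tool_rot: [-3.141, -0.0, 1.571]
contact_force: [-0.4, -0.7, -2.3]
width: 0.0433
```

Emit:
play_rows --steps '[0, 0, 4, 0, 0, 0, -1, 0, 0, 8, 0, 0, 0, -1, 0, 0, 13, 0, 0, 0, -1, 0, 0, 18, 0, 0, 0, -1, 0, 0, 23, 0, 0, 0, -1, 0, 0, 28, 0, 0, 0, -1, 0, 0, 32, 0, 0, 0, -1, 0, 0, 32, 0, 0, 0, -1]'

```text
t: 6.8
ee_pos: [0.4713, -0.3722, 0.0365]
tool_rot: [-3.141, -0.001, 1.571]
contact_force: [0.2, -0.6, -2.5]
width: 0.0431
```

Emit:
play_rows --steps '[0, 0, 1.5, 0, 0, 0, -1, 0, 0, 3, 0, 0, 0, -1, 0, 0, 4, 0, 0, 0, -1, 0, 0, 4, 0, 0, 0, -1]'

```text
t: 7.2
ee_pos: [0.4716, -0.3724, 0.0339]
tool_rot: [3.141, 0.0, 1.571]
contact_force: [-2.1, 2.0, 4.3]
width: 0.043
```

Run:
```python
from ov import *
o=bot.get_obs();print(o['ee_pos'],o['contact_force'],o['width'])
d=grab('scene');f=d['frame'];C=(.4714,-.3705)
a=cv2.resize(crop(d,f,(*C,.04),[(circ(C,.06,.022),(0,255,0)),(circ(C,.02,.032),(0,0,255))],w=26),(400,400))
b=cv2.resize(crop(d,f,(*C,.04),[],w=26),(400,400))
cv2.imwrite('pics/ov5.png',np.hstack([a,b]))
```

```text
[ 0.47155541 -0.37242661  0.03392041] [-2.071597    1.98868166  4.27585981] 0.043013056702595434
```

View pics/ov5.png

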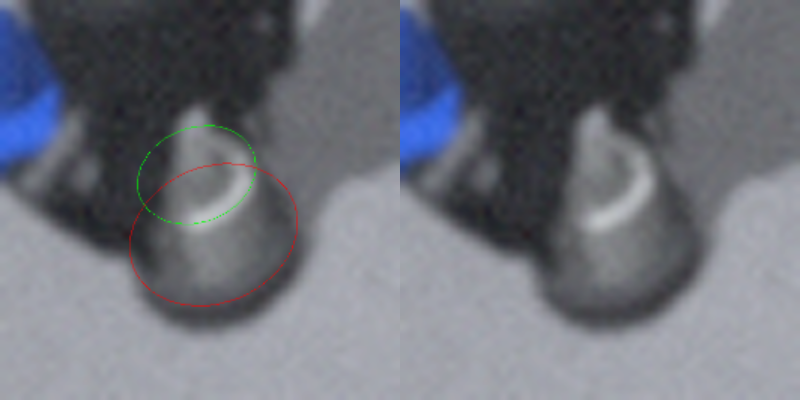

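Emit:
play_rows --steps '[0, 0, 0, 0, 0, 0, 0.2, 0, 0, 0, 0, 0, 0, 0.6, 0, 0, 0, 0, 0, 0, 1, 0, 0, 0, 0, 0, 0, 1, 0, 0, 0, 0, 0, 0, 1, 0, 0, -30, 0, 0, 0, 1, 0, 0, -70, 0, 0, 0, 1, 0, 0, -120, 0, 0, 0, 1]'

```text
t: 8.05
ee_pos: [0.4706, -0.3717, 0.1531]
tool_rot: [-3.139, -0.002, 1.571]
contact_force: [0.4, -0.7, -0.1]
width: 0.085
```

Emit:
play_rows --steps '[45, 0, -40, 0, 0, 0, 1, 90, 0, -60, 0, 0, 0, 1, 90, 0, -60, 0, 0, 0, 1]'

```text
t: 8.35
ee_pos: [0.4737, -0.2774, 0.2166]
tool_rot: [3.137, -0.0, 1.577]
contact_force: [0.8, -0.5, 0.2]
width: 0.0855
```

Run:
```python
from ov import *
o=bot.get_obs();print(o['t'],o['ee_pos'],o['tool_rot'],o['contact_force'],o['width'])
C=(.4714,-.3705);im=[]
A=np.array((.5652,.1595))
for n in('top','scene'):
    d=grab(n);f=d['frame']
    u=np.array([np.cos(.091),np.sin(.091)])
    im.append(np.hstack([crop(d,f,(*C,.04),[(circ(C,.06,.022),(0,255,0)),(circ(C,.02,.032),(0,0,255))],w=22),crop(d,f,(*C,.04),[],w=22),crop(d,f,(.75,.175,.03),[([(*(A+.155*u),0),(*(A+.2*u),0)],(0,255,0))],w=18)]))
    cv2.imwrite(f'pics/{n}3.png',cv2.resize(f[:,:,::-1],(800,600)))
cv2.imwrite('pics/ov6.png',np.vstack(im))
```

```text
8.35 [ 0.47366927 -0.27743788  0.21664655] [ 3.13653764e+00 -2.93448961e-04  1.57670858e+00] [ 0.84609788 -0.4860741   0.18066709] 0.08546465826374511
```

View pics/ov6.png

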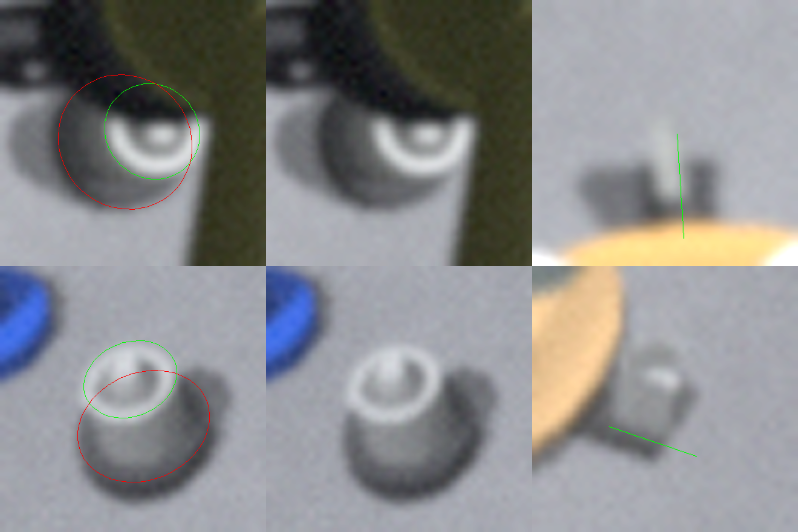

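View pics/scene3.png

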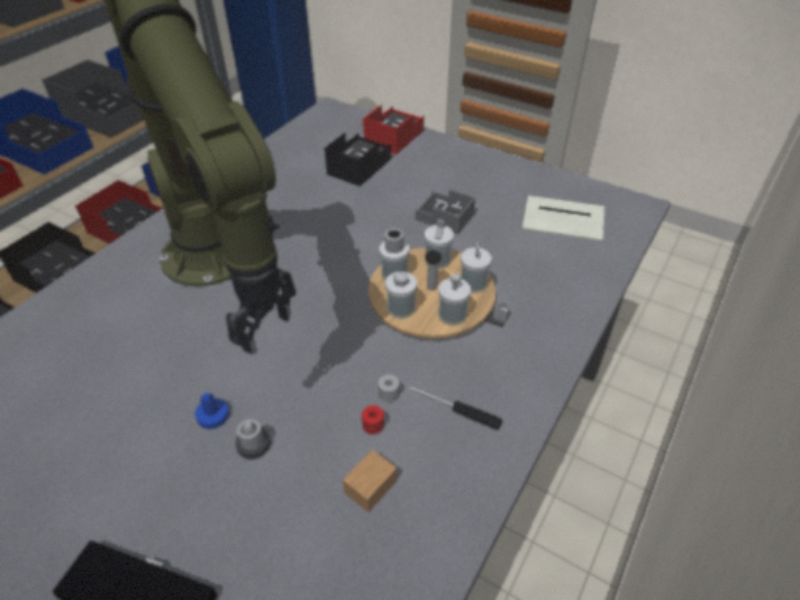

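Emit:
play_rows --steps '[48, 0, -14, 0, 0, 0, 1, 96, -1, -14, 0, 0, 0, 1, 144, -2, -14, 0, 0, -0.02, 1, 192, -3, -14, 0, 0, -0.04, 1, 240, -4, -14, 0, 0, -0.055, 1, 288, -5, -14, 0, 0, -0.055, 1, 336, -6, -14, 0, 0, -0.055, 1, 384, -7, -14, 0, 0, -0.055, 1]'

```text
t: 9.25
ee_pos: [0.4649, 0.1017, 0.2263]
tool_rot: [-3.141, 0.001, 1.623]
contact_force: [0.4, 0.6, -0.1]
width: 0.0852
```

Emit:
play_rows --steps '[30, 0, 0, 0, 0, 0, 1, 48, 0, 0, 0, 0, 0, 1, 48, 0, 0, 0, 0, 0, 1, 48, 0, 0, 0, 0, 0, 1, 48, 0, 0, 0, 0, 0, 1]'

```text
t: 9.75
ee_pos: [0.4623, 0.1474, 0.2266]
tool_rot: [-3.141, 0.001, 1.623]
contact_force: [-0.5, 0.1, 0.3]
width: 0.0851
```

Run:
```python
from ov import *
for i in range(4): grab('top'); o=bot.get_obs();print(o['t'],o['ee_pos'],o['tool_rot'],o['q'].round(2))
d=grab('scene')
cv2.imwrite('pics/scene4.png',cv2.resize(d['frame'][100:270,180:380][:,:,::-1],(705,600)))
```

```text
9.8 [0.46229734 0.14759319 0.22684005] [-3.14089875e+00  9.06360295e-04  1.62318993e+00] [-0.12  0.3  -0.32  1.86  0.11  1.    1.14]
9.85 [0.46227294 0.14784241 0.22699901] [-3.14120476e+00  6.85201054e-04  1.62332485e+00] [-0.12  0.3  -0.32  1.86  0.11  1.    1.14]
9.9 [0.46216692 0.148122   0.22711677] [-3.14132452e+00  5.11698879e-04  1.62369166e+00] [-0.12  0.3  -0.32  1.86  0.11  1.    1.14]
9.95 [0.46212431 0.14842894 0.22721831] [-3.14152456e+00  3.26583024e-04  1.62413754e+00] [-0.12  0.3  -0.32  1.86  0.11  1.    1.14]
```

View pics/scene4.png

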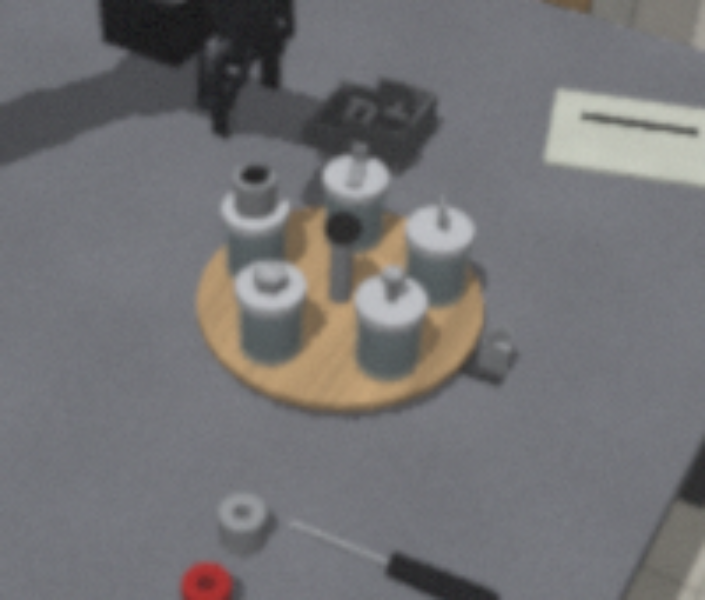

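Emit:
play_rows --steps '[6, 4, 20, 0, 0, 0, 1, 6, 4, 45, 0, 0, 0, 1, 6, 4, 65, 0, 0, 0, 1, 6, 4, 80, 0, 0, 0, 1, 6, 4, 90, 0, 0, 0, 1, 6, 4, 95, 0, 0, 0, 1, 6, 4, 95, 0, 0, 0, 1]'

```text
t: 10.7
ee_pos: [0.4655, 0.1556, 0.132]
tool_rot: [-3.141, 0.0, 1.626]
contact_force: [0.2, -0.5, -0.6]
width: 0.0849
```

Emit:
play_rows --steps '[0, 0, 0, 0, 0, 0, 0.3, 0, 0, 0, 0, 0, 0, 0, 0, 0, 0, 0, 0, 0, -0.4, 0, 0, 0, 0, 0, 0, -1, 0, 0, 0, 0, 0, 0, -1, 0, 0, 0, 0, 0, 0, -1, 0, 0, 0, 0, 0, 0, -1]' --newtons 25

```text
t: 11.4
ee_pos: [0.4658, 0.1556, 0.133]
tool_rot: [3.141, 0.0, 1.625]
contact_force: [-1.1, -1.1, 6.2]
width: 0.0431
```

Run:
```python
from ov import *
for i in range(3): grab('top'); o=bot.get_obs();print(o['t'],o['ee_pos'],o['tool_rot'],o['contact_force'],o['width'])
d=grab('scene')
cv2.imwrite('pics/scene5.png',cv2.resize(d['frame'][100:270,180:380][:,:,::-1],(705,600)))
```

```text
11.45 [0.46585118 0.15562544 0.13300476] [3.14052542e+00 1.18801671e-05 1.62542536e+00] [-1.47043176 -1.07452911  5.53468191] 0.043769256937654905
11.5 [0.46587653 0.15562353 0.13300089] [3.14049945e+00 1.74970878e-05 1.62544660e+00] [-0.65316975 -1.19260339  5.89829101] 0.04285769452712055
11.55 [0.46586549 0.15564361 0.13299111] [3.14051420e+00 9.65529525e-06 1.62543417e+00] [-1.12457504 -0.50253713  5.77661903] 0.04309264965168504
```

View pics/scene5.png

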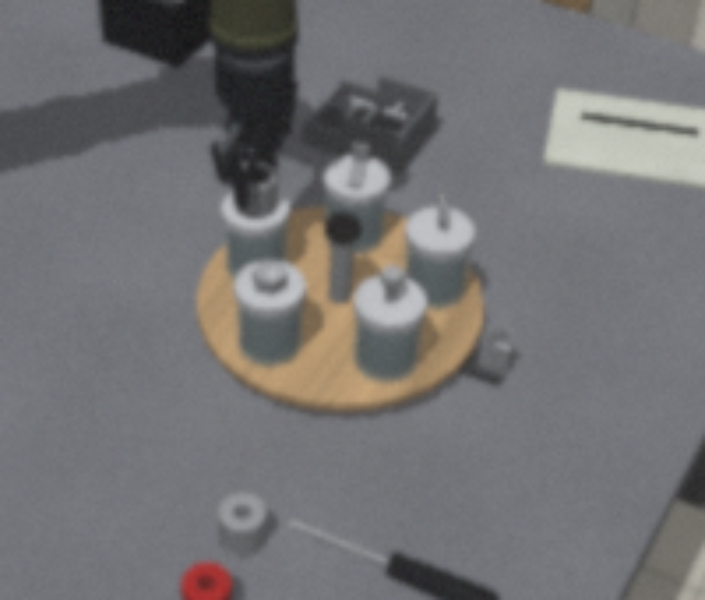

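Emit:
play_rows --steps '[8.7, 0.4, 0, 0, 0, 0.0873, -1, 17.3, 1.5, 0, 0, 0, 0.1745, -1, 25.8, 3.4, 0, 0, 0, 0.2618, -1, 34.0, 6.0, 0, 0, 0, 0.3491, -1, 42.0, 9.3, 0, 0, 0, 0.4363, -1, 49.8, 13.3, 0, 0, 0, 0.5236, -1, 57.1, 18.0, 0, 0, 0, 0.6109, -1, 64.0, 23.3, 0, 0, 0, 0.6981, -1]'

```text
t: 12.4
ee_pos: [0.4861, 0.2202, 0.133]
tool_rot: [3.14, -0.0, 0.923]
contact_force: [1.0, -4.3, 5.4]
width: 0.0433
```

Run:
```python
from ov import *
A=np.array((.5652,.1595))
o=bot.get_obs();e=o['ee_pos'][:2]-A;print(o['ee_pos'],o['tool_rot'],o['contact_force'],o['width'],np.hypot(*e),np.degrees(np.arctan2(e[1],e[0])),o['q'].round(2))
```

```text
[0.48610164 0.22016045 0.13301458] [ 3.13998046e+00 -8.42453778e-05  9.23064466e-01] [ 1.04538363 -4.29440495  5.42457061] 0.04330542748710732 0.09968069663931756 142.51544155348736 [-0.41  0.47 -0.09  1.88  0.06  0.8   0.39]
```

Emit:
play_rows --steps '[8.7, 0.4, 0, 0, 0, 0.0873, -1, 17.3, 1.5, 0, 0, 0, 0.1745, -1, 25.8, 3.4, 0, 0, 0, 0.2618, -1, 34.0, 6.0, 0, 0, 0, 0.3491, -1, 42.0, 9.3, 0, 0, 0, 0.4363, -1, 49.8, 13.3, 0, 0, 0, 0.5236, -1, 57.1, 18.0, 0, 0, 0, 0.6109, -1, 64.0, 23.3, 0, 0, 0, 0.6981, -1]'

```text
t: 13.2
ee_pos: [0.543, 0.2568, 0.133]
tool_rot: [3.14, -0.0, 0.225]
contact_force: [-0.6, -5.0, 6.0]
width: 0.0433
```

Emit:
play_rows --steps '[8.7, 0.4, 0, 0, 0, 0.0873, -1, 17.3, 1.5, 0, 0, 0, 0.1745, -1, 25.8, 3.4, 0, 0, 0, 0.2618, -1, 34.0, 6.0, 0, 0, 0, 0.3491, -1, 42.0, 9.3, 0, 0, 0, 0.4363, -1, 49.8, 13.3, 0, 0, 0, 0.5236, -1, 57.1, 18.0, 0, 0, 0, 0.6109, -1, 64.0, 23.3, 0, 0, 0, 0.6981, -1]'

```text
t: 14.0
ee_pos: [0.6101, 0.2483, 0.133]
tool_rot: [3.14, -0.0, -0.473]
contact_force: [-3.4, -5.0, 6.6]
width: 0.0432
```

Run:
```python
from ov import *
A=np.array((.5652,.1595))
o=bot.get_obs();e=o['ee_pos'][:2]-A;print(o['ee_pos'],o['tool_rot'],o['contact_force'],o['width'],np.hypot(*e),np.degrees(np.arctan2(e[1],e[0])),o['q'].round(2))
```

```text
[0.61005498 0.24833623 0.13304618] [ 3.13994761e+00 -2.75596876e-04 -4.72801880e-01] [-3.42019649 -5.00833521  6.63044429] 0.04322455269182113 0.09951806888424782 63.209982598251806 [-0.6   0.66  0.3   1.54 -0.22  0.98 -0.7 ]
```

Emit:
play_rows --steps '[8.7, 0.4, 0, 0, 0, 0.0873, -1, 17.3, 1.5, 0, 0, 0, 0.1745, -1, 25.8, 3.4, 0, 0, 0, 0.2618, -1, 34.0, 6.0, 0, 0, 0, 0.3491, -1, 42.0, 9.3, 0, 0, 0, 0.4363, -1, 49.8, 13.3, 0, 0, 0, 0.5236, -1, 57.1, 18.0, 0, 0, 0, 0.6109, -1, 64.0, 23.3, 0, 0, 0, 0.6981, -1]'

```text
t: 14.8
ee_pos: [0.6561, 0.199, 0.1331]
tool_rot: [3.14, -0.0, -1.17]
contact_force: [-4.5, -4.2, 7.2]
width: 0.0432
```

Emit:
play_rows --steps '[8.7, 0.4, 0, 0, 0, 0.0873, -1, 17.3, 1.5, 0, 0, 0, 0.1745, -1, 25.8, 3.4, 0, 0, 0, 0.2618, -1, 30.7, 4.9, 0, 0, 0, 0.3142, -1, 30.7, 4.9, 0, 0, 0, 0.3142, -1, 30.7, 4.9, 0, 0, 0, 0.3142, -1, 30.7, 4.9, 0, 0, 0, 0.3142, -1]'

```text
t: 15.5
ee_pos: [0.6636, 0.1693, 0.1331]
tool_rot: [3.141, -0.001, -1.481]
contact_force: [-3.8, -3.2, 6.2]
width: 0.0433
```

Run:
```python
from ov import *
A=np.array((.5652,.1595))
o=bot.get_obs();e=o['ee_pos'][:2]-A;print(o['t'],o['ee_pos'],o['tool_rot'],o['contact_force'],o['width'],np.hypot(*e),np.degrees(np.arctan2(e[1],e[0])),o['q'].round(2))
d=grab('scene');cv2.imwrite('pics/scene6.png',cv2.resize(d['frame'][100:270,180:380][:,:,::-1],(705,600)))
d=grab('top');cv2.imwrite('pics/top6.png',cv2.resize(d['frame'][100:270,110:310][:,:,::-1],(705,600)))
```

```text
15.5 [0.66358259 0.16925672 0.13306736] [ 3.14074832e+00 -5.97956957e-04 -1.48080316e+00] [-3.83809891 -3.19604056  6.16793845] 0.04332985367792783 0.09886520040005561 5.663571394181925 [-0.59  0.74  0.57  1.46 -0.43  1.07 -1.41]
```

View pics/scene6.png

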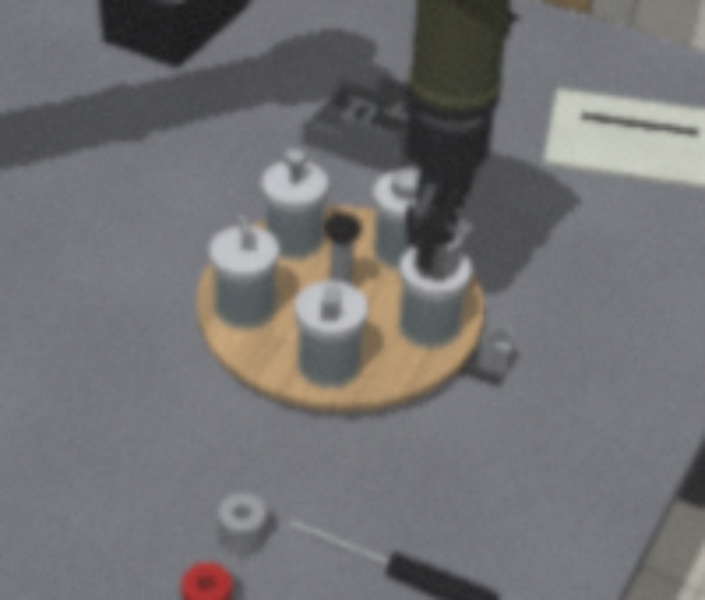

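View pics/top6.png

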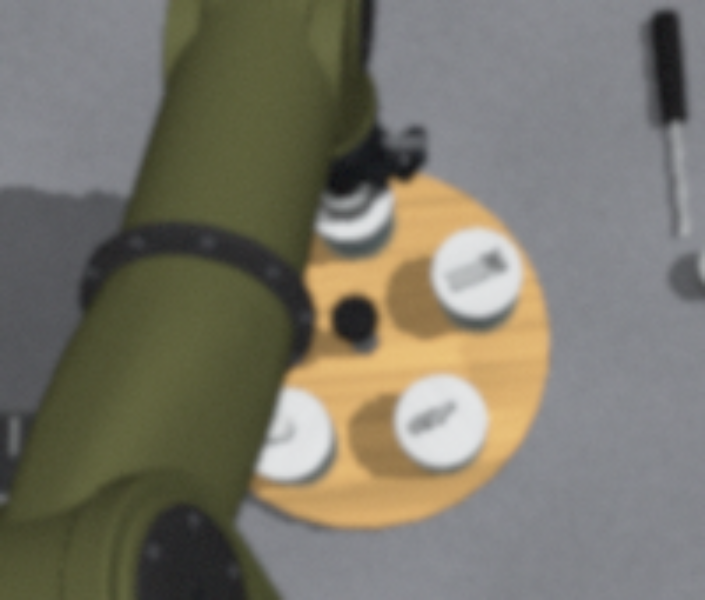

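Run:
```python
from ov import *
from scipy.optimize import least_squares
for n,lo in(('top',165),('scene',150)):
    d=grab(n);f=d['frame'].astype(int);gray=f.mean(2)
    m=((gray>lo)&(np.abs(f[...,0]-f[...,2])<30)).astype(np.uint8)
    m=cv2.morphologyEx(m,cv2.MORPH_CLOSE,np.ones((5,5)))
    ctr=proj(d,(.5652,.1595,.118))
    cs,_=cv2.findContours(m,cv2.RETR_EXTERNAL,cv2.CHAIN_APPROX_NONE)
    for c in cs:
        if len(c)<30 or np.linalg.norm(c.mean(0)[0]-ctr)>60: continue
        e=cv2.fitEllipse(cv2.convexHull(c));p=onz(d,e[0],.118);v=p[:2]-[.5652,.1595]
        print(n,np.round(e[0],1),np.round(e[1],1),p.round(4),'r',np.hypot(*v).round(4),'ang mod72',(np.degrees(np.arctan2(v[1],v[0]))%72).round(2))
```

```text
top [191.2 222.9] [24.2 25.6] [0.4783 0.209  0.118 ] r 0.1 ang mod72 6.36
top [234.6 218.9] [25.2 26.2] [0.4895 0.0942 0.118 ] r 0.1 ang mod72 4.81
top [244.9 177. ] [24.2 25.3] [0.604  0.0682 0.118 ] r 0.0992 ang mod72 5.03
top [210.7 160.3] [12.8 20.9] [0.6502 0.1618 0.118 ] r 0.085 ang mod72 1.57
scene [273.3 186.6] [14.6 20.4] [0.6033 0.0667 0.118 ] r 0.1004 ang mod72 4.34
scene [302.9 175.7] [13.1 19.1] [0.6638 0.167  0.118 ] r 0.0989 ang mod72 4.37
scene [248.6 170.3] [13.9 19.3] [0.4884 0.0931 0.118 ] r 0.1015 ang mod72 4.88
scene [291.8 153.8] [11.  12.5] [0.5751 0.2526 0.118 ] r 0.0936 ang mod72 11.92
scene [263.1 150.1] [15.4 17.9] [0.4744 0.216  0.118 ] r 0.1069 ang mod72 4.09
```

Emit:
play_rows --steps '[0, 0, 0, 0, 0, 0, -1, 0, 0, 0, 0, 0, 0, -1, 0, 0, 0, 0, 0, 0, -1, 0, 0, 0, 0, 0, 0, -1, 0, 0, 0, 0, 0, 0, -1, 0, 0, 0, 0, 0, 0, -1]'

```text
t: 16.3
ee_pos: [0.6636, 0.1692, 0.1331]
tool_rot: [3.141, -0.001, -1.481]
contact_force: [-3.3, -2.6, 6.0]
width: 0.0435
```

Run:
```python
from ov import *
o=bot.get_obs();print(o['t'],o['ee_pos'],o['width'],np.abs(o['qvel']).max())
C=(.4714,-.3705);im=[]
for n in('top','scene'):
    d=grab(n);f=d['frame']
    im.append(np.hstack([crop(d,f,(*C,.04),[(circ(C,.06,.022),(0,255,0))],w=22),crop(d,f,(*C,.04),[],w=22),crop(d,f,(.627,-.134,.02),[],w=22)]))
cv2.imwrite('pics/ov7.png',np.vstack(im))
```

```text
16.3 [0.66358998 0.16924228 0.13308163] 0.04351791368100108 0.0011792040587341906
```

View pics/ov7.png

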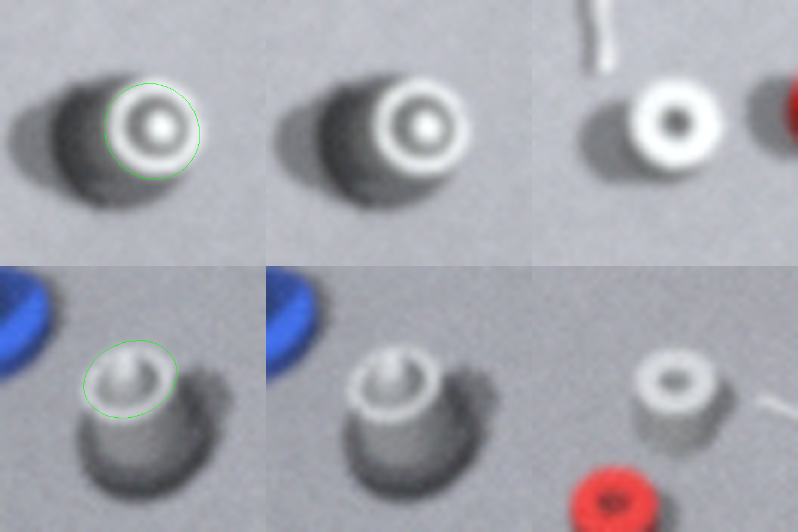

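The wide sleeve sits on the pin with the tip showing in its bore, and the narrow sleeve is upright and hasn't moved. The carousel is being held still, so I'm handing in.

```bash
python3 -c "
from rig import bot; print(bot.sign_off())"
```

```text
the job is handed in; nothing more can be done
None
```

The job is handed in at about 16.4 s. The 30 mm bore sleeve is on the dark gauge pin and released. The sample jar was led round about 177° to the pointer, and the gripper is still holding it at 25 N.

**Last checks:**
- **Fitting sleeve:** both views show it upright and down on the foot, with the pin tip inside the bore. Its top ring is within about one pixel (3 mm) of the seated position I projected.
- **Carousel:** the two clear lids in the top view put the sample at about 4.9°, against about 5.3° for the pointer. That is roughly 1 mm at the sample, with a 10 mm limit. The tool position gave 5.7°.
- **Holding:** the arm was at rest and the finger opening read 43.5 mm on the 44 mm sample sleeve.
- **Other parts:** the narrow sleeve is upright where it started. The bin, carton and screwdriver were never touched, but I didn't measure their final positions.

**Disagreements:** partly hidden lids gave stray angles (1.6° and 6.4° in the top view, 11.9° in the scene view), so I ignored them. The clear scene-view lids read 4.1° to 4.9°. My first triangulation of the pointer tip came out 18 mm too low, so I took the pointer direction from the top view.

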